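Fill the dishwasher-tablet jar from a chute

TASK

Lift the loaded chute by its red bar, rest its open nose lightly on the rim of the white jar's copper collar, and tip it, keeping it resting there, until all three tablets have slid into the jar. Then lay the empty chute back on its mat, flat and along it, and let go. Never press on the jar with more than 15 N, touch neither the tablets nor the jar with the gripper, and leave everything else where it stands.

Things in the scene. Friction and masses are not known exactly. Their poses are not given: they have to be found in the camera images.
- chute: Loaded chute: straight open-topped aluminium channel 180 long (x), 34 wide (y); floor 3 thick, flat underneath; side walls 3 thick, 25 high; inner width 28. Closed at the rear (-x), open at the nose (+x). 130 to 190 g, balanced near mid-length. A red cross-bar handle bridges its middle. Origin: centre of the underside; x along the channel to the nose, z up.
- chute_bar (a point): Centre of the red handle bar: 14 thick along the chute's x, 44 long along its y, 26 tall (36 to 62 above the chute's underside). Grasp from above across the 14 mm, fingers closing along the chute's x, at 60 N or more so that it does not turn in the fingers. The tablets lie 19 mm below the bar. Axes as the chute's.
- chute_lip (a point): Middle of the lower edge of the chute's open nose, at +90 along its x, on the underside. When it rests on the rim with the bar firmly held, lowering the hand 1 mm adds very roughly 4 N. Axes as the chute's.
- jar: White ceramic jar, fixed: 116 in diameter to 78 high, then a neck of 78 diameter to 105 high; inside, floor at 5, radius 54. A copper telescopic collar (68 outer, 60 inner diameter) in the neck is the only opening. It is pulled out by an unreported amount: its level rim is 115 to 145 above the jar's foot, to be found by touch or sight; it stays put under light force. Origin: centre of underside.
- jar_axis (a point): Point on the jar's vertical axis at the top of the ceramic neck, 105 above the jar's foot; the collar's rim is centred 10 to 40 above this point.
- mat: Thin grey-blue rubber mat fixed on the worktop, 230 (x) by 90 (y), 3 thick; the chute stands on it at the start and goes back on it. Origin: centre of its underside, x along its length.
- tablet1: Dishwasher tablet, a rigid block 32 x 24 x 14, white with a blue layer and red dot, 16 g; lies flat in the chute, single file, long side along the channel (rearmost of three). On the chute's smooth metal it starts to slide at a slope between about 18 and 27 degrees, differing from day to day. Origin: centre of its underside.
- tablet2: Dishwasher tablet, a rigid block 32 x 24 x 14, white with a blue layer and red dot, 16 g; lies flat in the chute, single file, long side along the channel (middle of three). On the chute's smooth metal it starts to slide at a slope between about 18 and 27 degrees, differing from day to day. Origin: centre of its underside.
- tablet3: Dishwasher tablet, a rigid block 32 x 24 x 14, white with a blue layer and red dot, 16 g; lies flat in the chute, single file, long side along the channel (foremost of three). On the chute's smooth metal it starts to slide at a slope between about 18 and 27 degrees, differing from day to day. Origin: centre of its underside.
- jar_lid: Wooden jar lid with a knob, 80 across, 26 high, lying on the worktop beside the jar. A bystander. Origin: centre of its underside (spoon: its middle).
- teaspoon: Steel teaspoon 130 long, lying by the jar. A bystander. Origin: centre of its underside (spoon: its middle).
- salt: White salt shaker, 44 across, 75 high. A bystander. Origin: centre of its underside (spoon: its middle).
- pepper: Black pepper shaker, 44 across, 75 high. A bystander. Origin: centre of its underside (spoon: its middle).
- mug: Blue mug, 80 across, 92 high. A bystander. Origin: centre of its underside (spoon: its middle).
- soap: Green soap bottle, 64 across, 160 high. A bystander. Origin: centre of its underside (spoon: its middle).
- eggcup: Yellow egg cup, 48 across, 55 high. A bystander. Origin: centre of its underside (spoon: its middle).

How it is judged:
By the outcome, as a careful person would: the job done as asked, in the order asked, and still so for the second after the job is handed in, with the robot touching nothing.
It also fails if it takes over 72 s, if anything falls off the work surface, if the arm or the gripper's body presses on something with over 40 N, if the wrist force passes 120 N, or if a joint passes its speed limit or range.

ROBOT

A 7-joint arm with a two-finger parallel gripper is mounted at the origin on the work surface. World frame = base frame: x ahead of the robot, y to its left, z up, the work surface at z = 0. Lengths are in m, angles in rad, forces in N, time in s.
With the tool pointing down it reaches from about 0.425 to 0.875 m from the base axis. Payload 4.7 kg.
Tool frame: the origin (TCP) lies midway between the tips of the shut fingers; the grasp point (between the pads) lies 19 mm behind it; z points along the fingers, y is the line along which they close (so a half turn about z gives the same grasp; the last joint's range is limited). The gripper opens to 87 mm and grips with 3 to 60 N. Pads are 19 mm wide; open, the fingers measure 117 mm over their backs; the gripper's body (75 mm by 190 mm) begins 51 mm behind the grasp point.
Start: joints at [-1.198, 0.321, -0.07, 1.45, 0.023, 1.371, -0.057], TCP at [0.228, 0.609, 0.223] pointing down, gripper open.
Joint ranges: [-2.86, 2.86], [-0.3, 2.09], [-1.38, 1.24], [0.06, 2.45], [-1.56, 4.7], [0.09, 2.05], [-2.69, 2.69]. Speed limits (rad/s): [2.57, 2.57, 3.14, 3.14, 3.14, 3.14, 3.14].

INTERFACE

Orientations are given as a rotation vector (axis times angle).
In Python, from bench import ctrl gives the robot as it stands. The module is installed in compiled form; this text tells all that it offers.
- The arm moves only by the shell command python3 -m handwheel 'ROWS' [FORCE]. ROWS is JSON, a list of rows, each a list of 7 numbers: the finger opening in m, from 0 to 0.087, then the shift along the tool's x, y, z in m, then the turn, a rotation vector about the tool's x, y, z in degrees. A call has 1 to 12 rows; each row shifts and turns the commanded pose from where the row before left it, along the tool's axes as they then stand; what a row does not reach is not made up. A row lasts 1/8 s, in which the tool goes at most 62.5 mm and 10.7 degrees, less where a joint would pass 70% of its speed; a pose out of reach is approached as far as the arm can. A call is refused whole if a number of a shift passes 0.0625 or a number of a turn 10.7, either way. A call with a gripper value outside its range is refused whole. The fingers move at their own pace and stop on an object; FORCE is the grip in N (left out, the last holds). Time passes only in rows, so rows that do not move let the fingers close. It gives the time, the measured TCP pose, the force, the opening and the grip force at its end, in the units of the state.
- ctrl.get_state(): the state, without advancing time (a new reading comes with each control period).
- ctrl.get_image(name): name is "side" or "top" or "wrist"; returns (picture, depth): 384x512x3 uint8, blue, green, red; 384x512 float32, m along the optical axis (not along the pixel's ray), 0 where there is no reading.
- ctrl.camera_info(name): a dict with "intrinsics" (3x3 intrinsics, pixels), "R" (3x3) and "t" (3): a world point X has camera coordinates R X + t. Camera axes: x right, y down, z forward; pixel columns grow to the right and rows downward; lengths in m; the calibration is good to about 2 mm. A picture is of the moment at which its call begins: read the wrist's pose just before it. camera_info takes no time and is no camera call; for the wrist camera it gives the pose at the moment of the call.
- ctrl.close_job(): hands the job in; it is judged then, once.
The state is a dict: "time": time; "joint_positions": joint angles; "qd": joint speeds; "joint_torque": joint torques, N m; "position": TCP position; "tool_rot": TCP orientation; "ft_force": force on the tool from outside, world axes, zero at the start; "torque": the same for the moment, N m; "grip_width": opening from 0.0 (shut) to 1.0 (fully open); "grip_force": force on a finger pad.
Only numpy, scipy, OpenCV 4.12 (cv2) and the standard library are available. Lean on these libraries where they do the work, as an engineer would, in place of code of your own. Each camera call takes 0.05 s, during which the arm holds its last target. There are 200 camera calls.

## Working session

There is one attempt and no reset: what is moved stays moved. The work goes in short steps, Python scripts to look and compute and a shell command to move; the robot and the scene stay as the last step left them, time stands still between calls to the robot, and variables do not carry over. Pictures are saved under pics/ and viewed, at most 10 in all, crops included, and the job is handed in when it is done.

```bash
mkdir -p pics; cat > h.py <<'E'
import numpy as np, cv2
from bench import ctrl
from scipy.spatial.transform import Rotation as R
def grab(n):
    ci=ctrl.camera_info(n); im,d=ctrl.get_image(n)
    return im,d,np.array(ci["intrinsics"]),np.array(ci["R"]),np.array(ci["t"])
def cloud(d,K,Rm,t):
    v,u=np.mgrid[:d.shape[0],:d.shape[1]]
    c=np.stack([(u-K[0,2])/K[0,0]*d,(v-K[1,2])/K[1,1]*d,d],-1)
    return (c-t)@Rm
def st():
    s=ctrl.get_state()
    print("t",round(s["time"],2),"p",np.round(s["position"],4),"R\n",np.round(R.from_rotvec(s["tool_rot"]).as_matrix(),3),"F",np.round(s["ft_force"],1),"w",round(s["grip_width"],3),"g",round(s["grip_force"],1),"q",np.round(s["joint_positions"],2))
    return s
E
python3 - <<'E'
from h import *
st()
for n in ("top","side"):
    im,d,K,Rm,t=grab(n); cv2.imwrite(f"pics/{n}.png",im); np.savez(f"pics/{n}.npz",im=im,d=d,K=K,R=Rm,t=t)
    print(n,"cam at",-Rm.T@t,(d==0).mean())
a=cv2.imread("pics/top.png");b=cv2.imread("pics/side.png")
cv2.imwrite("pics/both.png",cv2.resize(np.hstack([a,b]),(800,300)))
E
```

```text
t 0.0 p [0.2281 0.6081 0.2215] R
 [[-0.936  0.351 -0.001]
 [ 0.351  0.936 -0.002]
 [-0.    -0.002 -1.   ]] F [-0.6  0.3  0.2] w 1.003 g 0.0 q [-1.2   0.32 -0.07  1.45  0.02  1.37 -0.06]
top cam at [ 0.39520968 -0.04096206  1.17274768] 0.004201253255208333
side cam at [0.26449035 0.57076469 0.8263843 ] 0.004023234049479167
```

View pics/top.png

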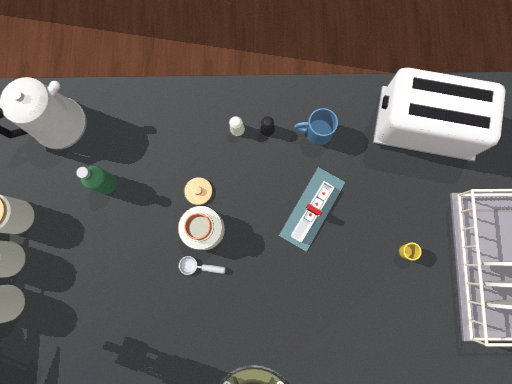

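View pics/side.png

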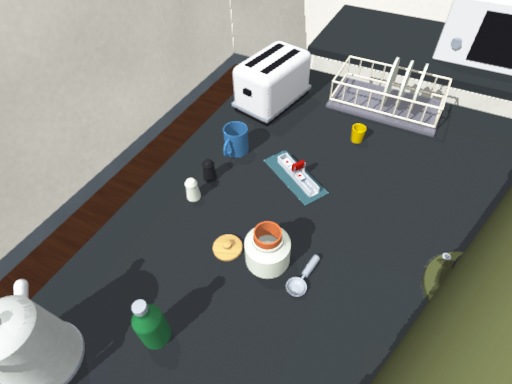

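The top view shows the chute near pixel (313,209) on its mat and the jar near (200,228), with the lid at (198,191) and the spoon at (203,267). The side view shows the bar at (299,165) and the collar at (267,236). Next I'll measure.

```bash
python3 - <<'E'
from h import *
def blob(m):
    n,l,s,c=cv2.connectedComponentsWithStats(m.astype(np.uint8)); return [(l==i) for i in range(1,n) if s[i,4]>25],[s[i].tolist() for i in range(1,n) if s[i,4]>25]
for n in ("top","side"):
    z=np.load(f"pics/{n}.npz"); im,d=z["im"],z["d"]; P=cloud(d,z["K"],z["R"],z["t"])
    hsv=cv2.cvtColor(im,cv2.COLOR_BGR2HSV); H,S,V=[hsv[...,i].astype(int) for i in range(3)]
    print("==",n)
    for nm,m in dict(red=((H<4)|(H>176))&(S>190)&(V>90),copper=(H>3)&(H<14)&(S>110)&(V>80),mat=(H>85)&(H<105)&(S>60)&(V>60)).items():
        for b,s in zip(*blob(m)):
            p=P[b]
            if abs(p[:,0]-.5).max()>.5 or p[:,2].max()>.3: continue
            print(nm,s,"mean",p.mean(0).round(4),"min",np.percentile(p,3,axis=0).round(4),"max",np.percentile(p,97,axis=0).round(4))
            if nm=="mat":
                r=cv2.minAreaRect((p[:,:2]*1000).astype(np.float32)); print("  rect",np.round(r[0],1),np.round(r[1],1),r[2])
                c=np.argwhere(b)
            if nm=="copper":
                q=p[p[:,2]>np.percentile(p[:,2],97)-.012]; r=cv2.fitEllipse((q[:,:2]*1000).astype(np.float32)); print("  ell",np.round(r[0],1),np.round(r[1],1))
    # white objects above table
    if n=="top":
        m=(P[...,2]>.06)&(P[...,2]<.085)&(S<60)&(V>90)
        for b,s in zip(*blob(m)): print("w",s,P[b].mean(0).round(3))
        cv2.imwrite("pics/zoom.png",np.hstack([cv2.resize(im[160:260,270:360],None,fx=5,fy=5,interpolation=cv2.INTER_CUBIC)]))
    for u,v in ((0,0),(100,0),(0,100)):pass
E
```

```text
== top
mat [286, 200, 21, 27, 181] mean [ 0.5223 -0.1226  0.0042] min [ 4.941e-01 -1.447e-01 -2.000e-04] max [ 0.5543 -0.0993  0.0083]
  rect [ 524.1 -123.9] [26.7 81.6] 59.539039611816406
mat [311, 220, 8, 12, 28] mean [ 0.4897 -0.177   0.0046] min [ 0.4778 -0.1842  0.0008] max [ 0.5046 -0.1663  0.0092]
  rect [ 490.1 -178.2] [16.8 29.9] 48.079498291015625
w [33, 96, 42, 45, 289] [0.771 0.533 0.072]
w [379, 108, 100, 49, 353] [ 0.712 -0.456  0.073]
w [229, 116, 14, 13, 129] [0.776 0.046 0.07 ]
w [0, 197, 24, 36, 202] [0.515 0.64  0.072]
w [179, 206, 44, 44, 388] [0.478 0.131 0.08 ]
w [0, 241, 14, 35, 187] [0.404 0.652 0.072]
w [483, 281, 29, 1, 29] [ 0.34  -0.632  0.073]
w [0, 286, 13, 37, 200] [0.287 0.642 0.072]
w [485, 301, 27, 1, 27] [ 0.29  -0.63   0.073]
== side
```

View pics/zoom.png

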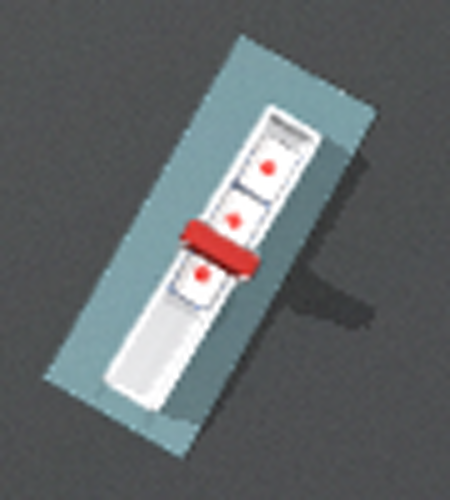

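The zoom shows the chute with its closed rear end at upper right and its nose at lower left, so chute +x is about (-0.87, 0.5) in world. The tablets sit toward the rear half. I'll measure it more carefully in both views.

```bash
python3 - <<'E'
from h import *
D={n:dict(np.load(f"pics/{n}.npz")) for n in ("top","side")}
def ray(n,uv):
    z=D[n]; c=np.linalg.inv(z["K"])@np.array([uv[0],uv[1],1.]); o=-z["R"].T@z["t"]; v=z["R"].T@c; return o,v/np.linalg.norm(v)
def tri(a,b):
    o1,v1=ray("top",a);o2,v2=ray("side",b)
    A=np.stack([v1,-v2],1); s=np.linalg.lstsq(A,o2-o1,rcond=None)[0]; p,q=o1+s[0]*v1,o2+s[1]*v2
    return (p+q)/2,np.linalg.norm(p-q)
def onz(n,uv,h): o,v=ray(n,uv); return o+v*(h-o[2])/v[2]
roi=dict(top=dict(bar=(300,196,330,222),jar=(178,205,226,250),mat=(275,160,350,255)),side=dict(bar=(285,155,312,178),jar=(240,215,295,280),mat=(258,145,332,205)))
res={}
for n in D:
    im=D[n]["im"]; hsv=cv2.cvtColor(im,cv2.COLOR_BGR2HSV); H,S,V=[hsv[...,i].astype(int) for i in range(3)]
    P=cloud(D[n]["d"],D[n]["K"],D[n]["R"],D[n]["t"])
    def crop(m,k):
        u0,v0,u1,v1=roi[n][k]; o=np.zeros(m.shape,np.uint8); o[v0:v1,u0:u1]=m[v0:v1,u0:u1]; return o
    red=crop(((H<6)|(H>174))&(S>140)&(V>60),"bar"); k=cv2.connectedComponentsWithStats(red); i=1+np.argmax(k[2][1:,4]); res[n,"bar"]=k[3][i]; bm=k[1]==i
    print(n,"bar px",k[3][i],k[2][i],"cloud",np.median(P[bm],axis=0).round(4), "zmax",np.percentile(P[bm][:,2],95).round(4))
    r=cv2.minAreaRect(np.argwhere(bm)[:,::-1].astype(np.float32)); print("  rect",np.round(r[0],1),np.round(r[1],1),r[2])
    cop=crop((H>2)&(H<16)&(S>90)&(V>50),"jar"); print(" cop n",cop.sum(), "z pct",np.percentile(P[cop>0][:,2],[5,50,90,97]).round(4),"cloud min/max",P[cop>0].min(0).round(3),P[cop>0].max(0).round(3))
    c=max(cv2.findContours(cop,cv2.RETR_EXTERNAL,cv2.CHAIN_APPROX_NONE)[0],key=len); e=cv2.fitEllipse(cv2.convexHull(c)); print(" cop ell",np.round(e[0],1),np.round(e[1],1),e[2]); res[n,"cop"]=e[0]
    mat=crop((H>85)&(H<108)&(S>35)&(V>30),"mat"); pts=np.argwhere(mat>0)[:,::-1]; W=np.array([onz(n,p,.003)[:2]*1000 for p in pts]).astype(np.float32)
    r=cv2.minAreaRect(W); print(" mat",np.round(r[0],1),np.round(r[1],1),round(r[2],1),len(pts))
    wh=crop((S<45)&(V>130),"mat"); k=cv2.connectedComponentsWithStats(wh|red); i=1+np.argmax(k[2][1:,4]); p=np.argwhere(k[1]==i)[:,::-1]
    W=np.array([onz(n,q,.028)[:2]*1000 for q in p]).astype(np.float32); r=cv2.minAreaRect(W); print(" chute@walltop",np.round(r[0],1),np.round(r[1],1),round(r[2],1),len(p))
print("bar tri",tri(res["top","bar"],res["side","bar"]))
z=D["top"];P=cloud(z["d"],z["K"],z["R"],z["t"])
# jar ceramic circle from top
hsv=cv2.cvtColor(z["im"],cv2.COLOR_BGR2HSV);m=(np.hypot(P[...,0]-.475,P[...,1]-.13)<.09)&(P[...,2]>.05)
hh=P[m]; print("jar zhist",np.histogram(hh[:,2],np.arange(.05,.16,.005)))
for h in (.078,.105):
    q=hh[abs(hh[:,2]-h)<.006]; (c,rr)=cv2.minEnclosingCircle((q[:,:2]*1000).astype(np.float32)); print(h,c,rr,len(q))
s=D["side"]; cv2.imwrite("pics/jar.png",np.hstack([cv2.resize(z["im"][200:256,172:232],(400,374)),cv2.resize(s["im"][210:280,235:305],(374,374))]))
E
```

```text
top bar px [313.37037037 209.48148148] [306 204  16  11  81] cloud [ 0.5289 -0.1643  0.0656] zmax 0.0692
  rect [313.4 209.6] [15.8  5.3] 32.00538635253906
 cop n 221 z pct [0.0828 0.1217 0.1263 0.128 ] cloud min/max [ 0.395 -0.041  0.076] [0.515 0.171 1.173]
 cop ell [197.3 226.1] [26.2 26.6] 107.856201171875
 mat [ 540.7 -168.1] [ 91.6 231.3] 59.5 1711
 chute@walltop [ 529.4 -166. ] [ 45.8 184.2] 61.0 863
side bar px [298.07317073 164.86585366] [292 160  13  11  82] cloud [ 0.5254 -0.1636  0.0616] zmax 0.0672
  rect [298. 165.] [ 7.2 14.3] 63.43495178222656
 cop n 542 z pct [0.0742 0.1098 0.1238 0.1254] cloud min/max [ 0.264  0.035 -0.001] [0.558 0.571 0.826]
 cop ell [267.  234.5] [28.9 29.1] 58.793609619140625
 mat [ 538.2 -167.8] [ 97.2 237.3] 59.5 931
 chute@walltop [ 517.6 -168.1] [ 74.3 196.1] 57.7 722
bar tri (array([ 0.528993  , -0.16683288,  0.0551629 ]), np.float64(0.0031196963153672617))
jar zhist (array([  6,   5,  10,  12,  19,  88, 293, 277, 136,  30,  61,  87,  22,
        20,  66,  65,   0,   0,   0,   0,   0]), array([0.05 , 0.055, 0.06 , 0.065, 0.07 , 0.075, 0.08 , 0.085, 0.09 ,
       0.095, 0.1  , 0.105, 0.11 , 0.115, 0.12 , 0.125, 0.13 , 0.135,
       0.14 , 0.145, 0.15 , 0.155]))
0.078 (482.8275451660156, 138.98683166503906) 58.09717559814453 343
0.105 (482.4892272949219, 138.6376953125) 39.02537536621094 161
```

View pics/jar.png

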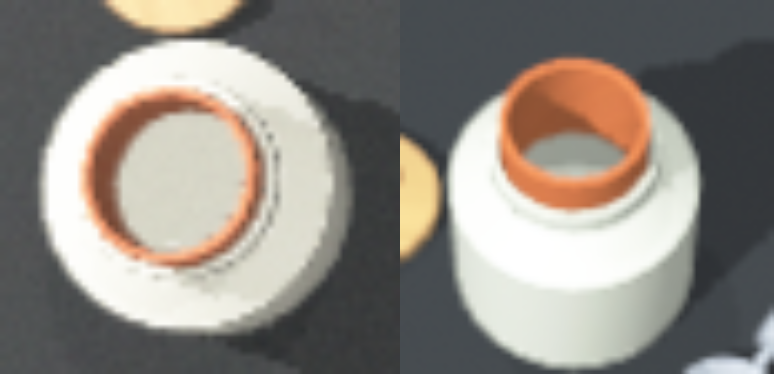

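The crop shows the collar pulled out to about z 0.127, with the jar axis near (0.4826, 0.1388). The bar is near (0.529, -0.166) and the mat near (0.540, -0.168), both at about 149.5°. I'll write a helper that works out the rows, then move.

```bash
cat >> h.py <<'E'
def Rt(yaw,pitch=0):
    "tool matrix for chute yaw (deg), nose-down pitch (deg)"
    c=R.from_euler("zy",[yaw,pitch],degrees=True).as_matrix() if False else (R.from_euler("z",yaw,degrees=True)*R.from_euler("y",pitch,degrees=True)).as_matrix()
    return np.stack([-c[:,1],-c[:,0],-c[:,2]],1), c
def plan(p1,M1,n,p0=None,M0=None,w=.087):
    s=ctrl.get_state()
    p0=np.array(s["position"]) if p0 is None else np.array(p0); M0=R.from_rotvec(s["tool_rot"]).as_matrix() if M0 is None else M0
    rv=R.from_matrix(M0.T@M1).as_rotvec(); p1=np.array(p1); M=M0
    for i in range(n):
        d=M.T@((p1-p0)/n); print([w]+[round(float(x),4) for x in d]+[round(float(x),1) for x in np.degrees(rv)/n]); M=M@R.from_rotvec(rv/n).as_matrix()
    return p1,M1
E
python3 - <<'E'
from h import *
M1,_=Rt(149.5); Mi,_=Rt(149.5+50)
a=plan([.52,.28,.25],Mi,8); print(); plan([.529,-.166,.25],M1,9,*a)
E
```

```text
[0.087, -0.0486, -0.0256, -0.0035, -0.0, 0.0, 6.2]
[0.087, -0.0511, -0.0202, -0.0035, -0.0, 0.0, 6.2]
[0.087, -0.053, -0.0145, -0.0035, -0.0, 0.0, 6.2]
[0.087, -0.0542, -0.0086, -0.0035, -0.0, 0.0, 6.2]
[0.087, -0.0548, -0.0027, -0.0035, -0.0, 0.0, 6.2]
[0.087, -0.0548, 0.0033, -0.0035, -0.0, 0.0, 6.2]
[0.087, -0.0541, 0.0092, -0.0036, -0.0, 0.0, 6.2]
[0.087, -0.0528, 0.0151, -0.0036, -0.0, 0.0, 6.2]

[0.087, -0.047, -0.0156, 0.0, 0.0, 0.0, 5.6]
[0.087, -0.0483, -0.011, 0.0, 0.0, 0.0, 5.6]
[0.087, -0.0492, -0.0062, 0.0, 0.0, 0.0, 5.6]
[0.087, -0.0495, -0.0015, 0.0, 0.0, 0.0, 5.6]
[0.087, -0.0495, 0.0034, 0.0, 0.0, 0.0, 5.6]
[0.087, -0.0489, 0.0081, 0.0, 0.0, 0.0, 5.6]
[0.087, -0.0479, 0.0128, 0.0, 0.0, 0.0, 5.6]
[0.087, -0.0464, 0.0174, 0.0, 0.0, 0.0, 5.6]
[0.087, -0.0445, 0.0218, 0.0, 0.0, 0.0, 5.6]
```

```bash
python3 -m handwheel '[[0.087,-0.0486,-0.0256,-0.0035,0,0,6.2],[0.087,-0.0511,-0.0202,-0.0035,0,0,6.2],[0.087,-0.053,-0.0145,-0.0035,0,0,6.2],[0.087,-0.0542,-0.0086,-0.0035,0,0,6.2],[0.087,-0.0548,-0.0027,-0.0035,0,0,6.2],[0.087,-0.0548,0.0033,-0.0035,0,0,6.2],[0.087,-0.0541,0.0092,-0.0035,0,0,6.2],[0.087,-0.0528,0.0151,-0.0035,0,0,6.2]]' && python3 -m handwheel '[[0.087,-0.047,-0.0156,0,0,0,5.6],[0.087,-0.0483,-0.011,0,0,0,5.6],[0.087,-0.0492,-0.0062,0,0,0,5.6],[0.087,-0.0495,-0.0015,0,0,0,5.6],[0.087,-0.0495,0.0034,0,0,0,5.6],[0.087,-0.0489,0.0081,0,0,0,5.6],[0.087,-0.0479,0.0128,0,0,0,5.6],[0.087,-0.0464,0.0174,0,0,0,5.6],[0.087,-0.0445,0.0218,0,0,0,5.6],[0.087,0,0,0,0,0,0],[0.087,0,0,0,0,0,0]]'
python3 - <<'E'
from h import *
st(); im,d,K,Rm,t=grab("wrist"); cv2.imwrite("pics/w1.png",im); np.savez("pics/w1.npz",im=im,d=d,K=K,R=Rm,t=t); print(-Rm.T@t)
E
```

```text
time: 1.1
position: [0.5219, 0.2797, 0.2504]
tool_rot: [-1.81, -2.568, 0.0]
ft_force: [-0.5, 0.2, 0.3]
grip_width: 0.999
grip_force: 0.0
time: 2.48
position: [0.5313, -0.1639, 0.2501]
tool_rot: [-2.727, -1.558, 0.0]
ft_force: [-0.2, -0.6, 0.1]
grip_width: 0.997
grip_force: 0.0
t 2.48 p [ 0.5313 -0.1639  0.2501] R
 [[ 0.508  0.861 -0.001]
 [ 0.861 -0.508  0.001]
 [ 0.    -0.001 -1.   ]] F [-0.2 -0.6  0.1] w 0.997 g 0.0 q [-0.36  0.12  0.67  1.67 -0.07  1.38 -0.21]
[ 0.56966888 -0.09817532  0.41171957]
```

View pics/w1.png

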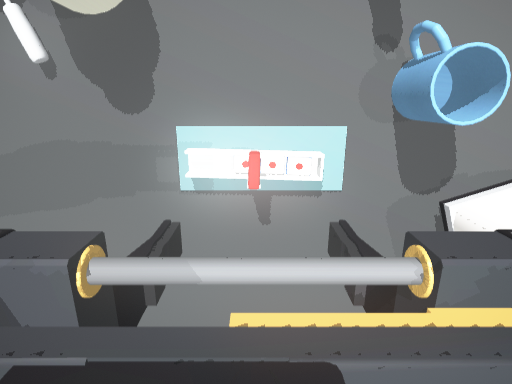

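The wrist view shows the chute level in the picture, with its nose at left (188,163), the bar at (254,170) and the mat spanning (177–346, 126–191). Now I'll compute positions from this view.

```bash
python3 - <<'E'
from h import *
z=np.load("pics/w1.npz"); im,d,K,Rm,t=[z[k] for k in ("im","d","K","R","t")]; P=cloud(d,K,Rm,t); o=-Rm.T@t
hsv=cv2.cvtColor(im,cv2.COLOR_BGR2HSV); H,S,V=[hsv[...,i].astype(int) for i in range(3)]
def onz(px,h):
    c=np.c_[px,np.ones(len(px))]@np.linalg.inv(K).T@Rm; return o+c*((h-o[2])/c[:,2])[:,None]
roi=np.zeros(H.shape,bool); roi[115:200,165:360]=1
red=(roi&((H<6)|(H>174))&(S>150)).astype(np.uint8); k=cv2.connectedComponentsWithStats(red); i=1+np.argmax(k[2][1:,4]); b=k[1]==i
print("bar stats",k[2][i],k[3][i],"cloud med",np.median(P[b],0).round(4),"z pct",np.percentile(P[b][:,2],[5,50,90]).round(4))
top=b&(P[...,2]>.058); q=P[top]; r=cv2.minAreaRect((onz(np.argwhere(top)[:,::-1],.065)[:,:2]*1000).astype(np.float32)); print("bar top rect",np.round(r[0],1),np.round(r[1],1),r[2],top.sum())
m=roi&(H>80)&(H<108)&(S>50); r=cv2.minAreaRect((onz(np.argwhere(m)[:,::-1],.003)[:,:2]*1000).astype(np.float32)); print("mat",r, "z",np.median(P[m][:,2]))
w=(roi&(S<50)&(V>140)).astype(np.uint8); k=cv2.connectedComponentsWithStats(w); i=[j for j in range(1,k[0]) if k[2][j,4]>100]; w=np.isin(k[1],i)
pp=onz(np.argwhere(w)[:,::-1],.028)[:,:2]; r=cv2.minAreaRect((pp*1000).astype(np.float32)); print("chute",r)
# tri bar with top view ray
T=np.load("pics/top.npz")
def tri(uv1,uv2):
    o1=-T["R"].T@T["t"]; v1=T["R"].T@np.linalg.inv(T["K"])@[*uv1,1]; v2=Rm.T@np.linalg.inv(K)@[*uv2,1]
    s=np.linalg.lstsq(np.stack([v1,-v2],1),o-o1,rcond=None)[0]; a,c=o1+s[0]*v1,o+s[1]*v2; return (a+c)/2,np.linalg.norm(a-c)
print(tri((313.37,209.48),np.argwhere(b)[:,::-1].mean(0)))
E
```

```text
Traceback (most recent call last):
ValueError: attempt to get argmax of an empty sequence
```

```bash
cat > m.py <<'E'
from h import *
z=np.load("pics/w1.npz"); im,d,K,Rm,t=[z[k] for k in ("im","d","K","R","t")]; P=cloud(d,K,Rm,t); o=-Rm.T@t
hsv=cv2.cvtColor(im,cv2.COLOR_BGR2HSV); H,S,V=[hsv[...,i].astype(int) for i in range(3)]
print(hsv[170,250:260].tolist(), hsv[140,200],im[170,254])
def onz(px,h):
    c=np.c_[px,np.ones(len(px))]@np.linalg.inv(K).T@Rm; return o+c*((h-o[2])/c[:,2])[:,None]
roi=np.zeros(H.shape,bool); roi[115:200,165:360]=1
red=(roi&((H<8)|(H>172))&(S>120)).astype(np.uint8); print(red.sum()); k=cv2.connectedComponentsWithStats(red); i=1+np.argmax(k[2][1:,4]); b=k[1]==i
print("bar stats",k[2][i],k[3][i],"cloud med",np.median(P[b],0).round(4),"z pct",np.percentile(P[b][:,2],[5,50,90]).round(4))
top=b&(P[...,2]>.058); q=P[top]; r=cv2.minAreaRect((onz(np.argwhere(top)[:,::-1],.065)[:,:2]*1000).astype(np.float32)); print("bar top rect",np.round(r[0],1),np.round(r[1],1),r[2],top.sum())
m=roi&(H>80)&(H<108)&(S>50); r=cv2.minAreaRect((onz(np.argwhere(m)[:,::-1],.003)[:,:2]*1000).astype(np.float32)); print("mat",r, "z",np.median(P[m][:,2]))
w=(roi&(S<50)&(V>140)).astype(np.uint8); k=cv2.connectedComponentsWithStats(w); i=[j for j in range(1,k[0]) if k[2][j,4]>100]; w=np.isin(k[1],i)
pp=onz(np.argwhere(w)[:,::-1],.028)[:,:2]; r=cv2.minAreaRect((pp*1000).astype(np.float32)); print("chute",r)
T=np.load("pics/top.npz")
def tri(uv1,uv2):
    o1=-T["R"].T@T["t"]; v1=T["R"].T@np.linalg.inv(T["K"])@[*uv1,1]; v2=Rm.T@np.linalg.inv(K)@[*uv2,1]
    s=np.linalg.lstsq(np.stack([v1,-v2],1),o-o1,rcond=None)[0]; a,c=o1+s[0]*v1,o+s[1]*v2; return (a+c)/2,np.linalg.norm(a-c)
print(tri((313.37,209.48),np.argwhere(b)[:,::-1].mean(0)))
E
python3 m.py
```

```text
[[1, 112, 255], [2, 112, 255], [1, 112, 255], [1, 113, 255], [1, 113, 255], [1, 114, 255], [1, 115, 255], [1, 115, 255], [1, 118, 253], [1, 114, 242]] [ 92  41 243] [142 145 255]
62
bar stats [250 152  10   5  24] [254.875 153.   ] cloud med [ 0.5402 -0.1492  0.0613] z pct [0.0543 0.0613 0.0631]
bar top rect [ 540.  -148.4] [ 3.3 10.2] 38.720428466796875 15
mat ((538.150390625, -168.6692352294922), (89.13101959228516, 228.6525421142578), 59.43265151977539) z 0.002367833668398412
chute ((532.1525268554688, -159.23228454589844), (109.72528076171875, 234.22467041015625), 59.431636810302734)
(array([ 5.35935051e-01, -1.65208675e-01, -8.33261216e-05]), np.float64(0.014990181339079601))
```

```bash
sed -i 's/(S>120)/(S>75)/; s/(S>50); r/(S>28); r/; s/(S<50)&(V>140)/(S<22)\&(V>200)/' m.py; python3 m.py
```

```text
[[1, 112, 255], [2, 112, 255], [1, 112, 255], [1, 113, 255], [1, 113, 255], [1, 114, 255], [1, 115, 255], [1, 115, 255], [1, 118, 253], [1, 114, 242]] [ 92  41 243] [142 145 255]
514
bar stats [242 151  18  38 453] [253.1589404  169.43267108] cloud med [ 0.528  -0.164   0.0639] z pct [0.0203 0.0639 0.0652]
bar top rect [ 528.2 -165.7] [42.3 13.2] 59.435489654541016 404
mat ((538.072265625, -168.62185668945312), (89.1550064086914, 229.493408203125), 59.43927001953125) z 0.0023381680929546764
chute ((525.3846435546875, -170.96533203125), (52.292327880859375, 180.3586883544922), 57.92296600341797)
(array([ 0.52899992, -0.16459675,  0.06585936]), np.float64(0.001375015045501712))
```

The bar top measures 42 x 13 mm at (0.5283, -0.1656), top z 0.065, yaw 149.4°, all of which match the given sizes. I'll descend to TCP z 0.035 and close the fingers.

```bash
python3 -m handwheel '[[0.087,-0.0029,-0.0018,0.04,0,0,0],[0.087,0,0,0.05,0,0,0],[0.087,0,0,0.05,0,0,0],[0.087,0,0,0.04,0,0,0],[0.087,0,0,0.02,0,0,0],[0.087,0,0,0.01,0,0,0],[0.087,0,0,0.005,0,0,0],[0.087,0,0,0,0,0,0]]' && python3 -m handwheel '[[0.0,0,0,0,0,0,0],[0.0,0,0,0,0,0,0],[0.0,0,0,0,0,0,0],[0.0,0,0,0,0,0,0],[0.0,0,0,0,0,0,0],[0.0,0,0,0,0,0,0],[0.0,0,0,0,0,0,0],[0.0,0,0,0,0,0,0]]' 60; python3 -c "
from h import *
st()"
```

```text
time: 3.52
position: [0.5291, -0.1663, 0.0364]
tool_rot: [2.727, 1.557, 0.002]
ft_force: [0.3, 0.3, -0.4]
grip_width: 0.998
grip_force: 0.0
time: 4.53
position: [0.5283, -0.1663, 0.0355]
tool_rot: [-2.728, -1.557, -0.0]
ft_force: [-0.6, 0.0, 0.0]
grip_width: 0.171
grip_force: 0.0
t 4.53 p [ 0.5283 -0.1663  0.0355] R
 [[ 0.508  0.861 -0.   ]
 [ 0.861 -0.508  0.   ]
 [ 0.    -0.    -1.   ]] F [-0.6  0.   0. ] w 0.171 g 0.0 q [-0.29  0.33  0.64  1.91 -0.24  0.97 -0.08]
```

```bash
python3 -m handwheel '[[0.0,0,0,0,0,0,0],[0.0,0,0,0,0,0,0],[0.0,0,0,0,0,0,0],[0.0,0,0,0,0,0,0]]' 60
```

```text
time: 5.03
position: [0.5284, -0.1663, 0.0356]
tool_rot: [2.728, 1.558, 0.0]
ft_force: [0.2, 0.4, -0.3]
grip_width: 0.157
grip_force: 59.9
```

```bash
python3 -m handwheel '[[0,0,0,-0.005,0,0,0],[0,0,0,-0.01,0,0,0],[0,0,0,-0.02,0,0,0],[0,0,0,-0.03,0,0,0],[0,0,0,-0.035,0,0,0],[0,0,0,-0.035,0,0,0],[0,0,0,-0.03,0,0,0],[0,0,0,-0.02,0,0,0],[0,0,0,-0.01,0,0,0],[0,0,0,-0.005,0,0,0],[0,0,0,0,0,0,0],[0,0,0,0,0,0,0]]' && python3 -m handwheel '[[0,0.01,-0.0034,0,0,0,0],[0,0.02,-0.0068,0,0,0,0],[0,0.03,-0.0103,0,0,0,0],[0,0.03,-0.0103,0,0,0,0],[0,0.03,-0.0103,0,0,0,0],[0,0.03,-0.0103,0,0,0,0],[0,0.03,-0.0103,0,0,0,0],[0,0.03,-0.0103,0,0,0,0],[0,0.02,-0.0068,0,0,0,0],[0,0.01,-0.0034,0,0,0,0],[0,0,0,0,0,0,0],[0,0,0,0,0,0,0]]'
python3 - <<'E'
from h import *
st(); im,d,K,Rm,t=grab("wrist"); np.savez("pics/w2.npz",im=im,d=d,K=K,R=Rm,t=t); cv2.imwrite("pics/w2.png",im)
g=cv2.cvtColor(im,cv2.COLOR_BGR2HSV); print(g[::60,::90].tolist()[3][:3])
E
```

```text
time: 6.52
position: [0.5279, -0.1661, 0.2347]
tool_rot: [-2.728, -1.557, 0.002]
ft_force: [0.1, -0.8, -2.1]
grip_width: 0.157
grip_force: 59.9
time: 8.02
position: [0.5796, 0.0804, 0.2357]
tool_rot: [2.729, 1.554, -0.001]
ft_force: [-0.5, -0.7, -1.5]
grip_width: 0.159
grip_force: 59.9
t 8.03 p [0.5796 0.0804 0.2357] R
 [[ 0.51   0.86   0.   ]
 [ 0.86  -0.51  -0.001]
 [-0.001  0.    -1.   ]] F [-0.5 -0.7 -1.5] w 0.159 g 59.9 q [-0.63  0.19  0.51  1.62 -0.09  1.36 -0.64]
[[100, 11, 72], [98, 4, 235], [28, 24, 149]]
```

View pics/w2.png

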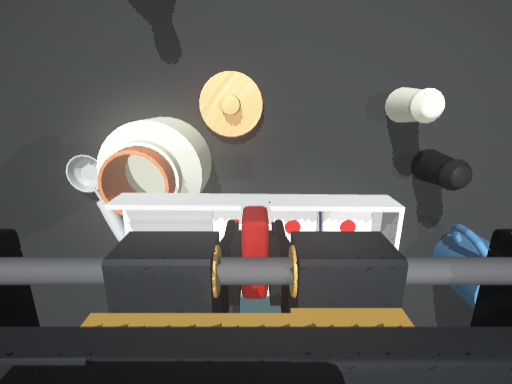

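The wrist view shows the chute held level with the tablets still at the rear. The collar is visible at (137,180), with the jar partly hidden behind the chute. I'll measure the rim from here.

```bash
python3 - <<'E'
from h import *
from scipy.optimize import least_squares
z=np.load("pics/w2.npz"); im,d,K,Rm,t=[z[k] for k in ("im","d","K","R","t")]; P=cloud(d,K,Rm,t); o=-Rm.T@t
hsv=cv2.cvtColor(im,cv2.COLOR_BGR2HSV); H,S,V=[hsv[...,i].astype(int) for i in range(3)]
print(hsv[170,100],hsv[155,135],hsv[130,120])
roi=np.zeros(H.shape,bool); roi[135:196,90:185]=1
cop=roi&(H>2)&(H<20)&(S>70); z_=P[cop][:,2]; print(cop.sum(),"cop z pct",np.percentile(z_,[50,80,90,95,98]).round(4),np.histogram(z_,np.arange(.09,.145,.004)))
def onz(px,h):
    c=np.c_[px,np.ones(len(px))]@np.linalg.inv(K).T@Rm; return o+c*((h-o[2])/c[:,2])[:,None]
hz=np.percentile(z_,92)
c=max(cv2.findContours(cop.astype(np.uint8),cv2.RETR_EXTERNAL,cv2.CHAIN_APPROX_NONE)[0],key=len)[:,0]
def fit(q):
    f=least_squares(lambda a:np.hypot(q[:,0]-a[0],q[:,1]-a[1])-a[2],[.4826,.1388,.034],loss="soft_l1",f_scale=.001); return f.x.round(4),np.abs(f.fun).mean().round(5)
left=c[(c[:,1]<188)&(c[:,0]<150)]
print("rim z",hz,"outer fit",fit(onz(left,hz)[:,:2]), len(left))
top=cop&(P[...,2]>hz-.004); q=P[top][:,:2]; print("rim cloud fit",fit(q),len(q))
# neck & shoulder by depth
m=(np.hypot(P[...,0]-.4826,P[...,1]-.1388)<.07)&(S<60)
zz=P[m][:,2]; print(np.histogram(zz,np.arange(.07,.12,.004)))
tab=P[330:340,:]; print("table z", np.median(P[20:60,250:330][...,2]))
# top & side cam ellipses at rim z
for n,uv in (("top",(197.3,226.1)),("side",None)):
    if uv is None: continue
    T=np.load(f"pics/{n}.npz"); oo=-T["R"].T@T["t"]; v=T["R"].T@np.linalg.inv(T["K"])@[*uv,1]; print(n,oo+v*(hz-oo[2])/v[2])
# chute nose: wall top far side
w=(P[...,2]>.2)&(P[...,2]<.25)&(S<40)&(V>120); pts=P[w&(np.arange(512)[None]<230)&(np.arange(384)[:,None]<215)]; dr=np.array([-.861,.5085])
print("nose max along from TCP",np.percentile((pts[:,:2]-np.array([.5796,.0804]))@dr,[95,99,100]),"z",np.median(pts[:,2]))
E
```

```text
[ 11 126 245] [ 26  25 224] [ 30   2 255]
1831 cop z pct [0.1121 0.1228 0.1234 0.1238 0.1242] (array([ 67,  62,  85, 142, 162, 157, 157, 183, 491,   0,   0,   0,   0]), array([0.09 , 0.094, 0.098, 0.102, 0.106, 0.11 , 0.114, 0.118, 0.122,
       0.126, 0.13 , 0.134, 0.138, 0.142]))
rim z 0.12353014441891537 outer fit (array([0.4806, 0.1337, 0.0365]), np.float64(0.00604)) 125
rim cloud fit (array([0.4811, 0.1391, 0.0316]), np.float64(0.00169)) 611
(array([ 64, 244, 899, 817, 706, 251,  79, 119, 424,   2,   0,   0]), array([0.07 , 0.074, 0.078, 0.082, 0.086, 0.09 , 0.094, 0.098, 0.102,
       0.106, 0.11 , 0.114, 0.118]))
table z -0.0006570195663913445
top [0.48136665 0.13773009 0.12353014]
nose max along from TCP [0.08652752 0.08940963 0.09046568] z 0.2180607789735614
```

Rim at z ≈ 0.124, axis (0.4815, 0.1388), and the nose reads 90 mm ahead of the TCP as expected. Next is the hover pose at 12° pitch with the lip 10 mm above the rim.

```bash
cat >> h.py <<'E'
AX=np.array([.4815,.1388]); YAW=149.4
def tcp_for(pitch,lipz,back=.022,a=.087):
    "TCP with contact point (chute x=a, underside) at back+(.09-a) behind the jar axis, height lipz"
    M,C=Rt(YAW,pitch); dr=np.array([np.cos(np.radians(YAW)),np.sin(np.radians(YAW))])
    c=np.r_[AX-dr*(back+.09-a),lipz]
    return c+C@np.array([-a,0,.0326]),M
E
python3 - <<'E'
from h import *
p,M=tcp_for(12,.134); print(p); plan(p,M,10,w=0)
E
```

```text
[0.57043266 0.08620537 0.18397593]
[0, 0.0, -0.0011, 0.0052, -1.2, 0.0, -0.0]
[0, 0.0, -0.0012, 0.0051, -1.2, 0.0, -0.0]
[0, 0.0, -0.0013, 0.0051, -1.2, 0.0, -0.0]
[0, 0.0, -0.0014, 0.0051, -1.2, 0.0, -0.0]
[0, 0.0, -0.0015, 0.0051, -1.2, 0.0, -0.0]
[0, 0.0, -0.0016, 0.005, -1.2, 0.0, -0.0]
[0, 0.0, -0.0017, 0.005, -1.2, 0.0, -0.0]
[0, 0.0, -0.0018, 0.005, -1.2, 0.0, -0.0]
[0, 0.0, -0.0019, 0.0049, -1.2, 0.0, -0.0]
[0, 0.0, -0.002, 0.0049, -1.2, 0.0, -0.0]
```

```bash
python3 -m handwheel '[[0,0,-0.0011,0.0052,-1.2,0,0],[0,0,-0.0012,0.0051,-1.2,0,0],[0,0,-0.0013,0.0051,-1.2,0,0],[0,0,-0.0014,0.0051,-1.2,0,0],[0,0,-0.0015,0.0051,-1.2,0,0],[0,0,-0.0016,0.005,-1.2,0,0],[0,0,-0.0017,0.005,-1.2,0,0],[0,0,-0.0018,0.005,-1.2,0,0],[0,0,-0.0019,0.0049,-1.2,0,0],[0,0,-0.002,0.0049,-1.2,0,0],[0,0,0,0,0,0,0],[0,0,0,0,0,0,0]]'
python3 - <<'E'
from h import *
s=st(); p,M=tcp_for(12,.126); print("to 2mm above rim",p); plan(p,M,2,w=0)
im,*_=grab("side"); cv2.imwrite("pics/s2.png",cv2.resize(im[120:300,210:350],(560,720))[:600])
E
```

```text
time: 9.57
position: [0.5706, 0.0876, 0.1841]
tool_rot: [2.567, 1.465, 0.155]
ft_force: [0.3, -0.1, -1.2]
grip_width: 0.153
grip_force: 59.9
t 9.57 p [0.5706 0.0876 0.1841] R
 [[ 0.509  0.842  0.18 ]
 [ 0.861 -0.497 -0.106]
 [ 0.     0.208 -0.978]] F [ 0.3 -0.1 -1.2] w 0.153 g 59.9 q [-0.74  0.07  0.46  1.85  0.14  1.09 -0.87]
to 2mm above rim [0.57043266 0.08620537 0.17597593]
[0, -0.0006, -0.0006, 0.004, 0.0, -0.0, 0.0]
[0, -0.0006, -0.0006, 0.004, 0.0, -0.0, 0.0]
```

View pics/s2.png

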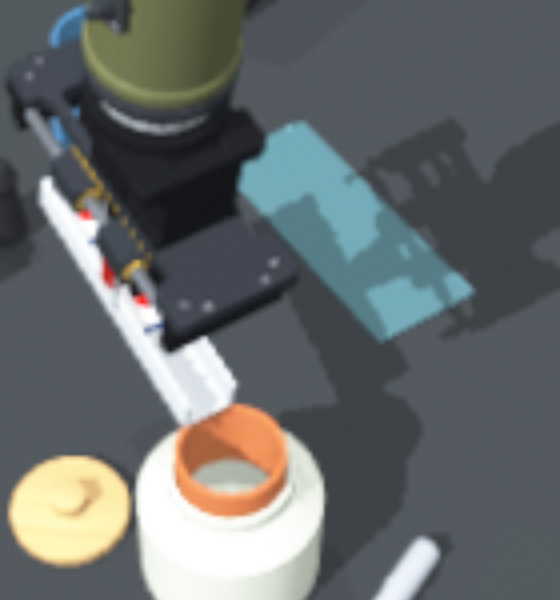

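The side view shows the nose centred over the near part of the collar. I'll descend gently, stepping until contact.

```bash
python3 -m handwheel '[[0,0,-0.0006,0.003,0,0,0],[0,0,-0.0006,0.003,0,0,0],[0,0,0,0,0,0,0],[0,0,0,0,0,0,0]]' | sed -n 2,4p; for i in 1 2; do python3 -m handwheel '[[0,0,-0.0002,0.001,0,0,0],[0,0,0,0,0,0,0]]'| sed -n 2,4p; done
```

```text
position: [0.5705, 0.0876, 0.1777]
tool_rot: [2.567, 1.465, 0.154]
ft_force: [-0.1, -0.9, -1.5]
position: [0.5704, 0.0876, 0.1767]
tool_rot: [2.567, 1.465, 0.154]
ft_force: [0.2, 0.1, -1.9]
position: [0.5704, 0.0876, 0.1756]
tool_rot: [2.567, 1.465, 0.154]
ft_force: [-0.2, 0.7, -1.2]
```

```bash
python3 -m handwheel '[[0,0,-0.0002,0.001,0,0,0],[0,0,0,0,0,0,0]]'| grep -E "pos|ft"; python3 -m handwheel '[[0,0,-0.0002,0.001,0,0,0],[0,0,0,0,0,0,0]]'| grep -E "pos|ft"
```

```text
position: [0.5704, 0.0875, 0.1745]
ft_force: [0.3, -0.7, -1.4]
position: [0.5706, 0.0876, 0.1738]
ft_force: [-0.3, 0.8, -0.7]
```

```bash
python3 -m handwheel '[[0,0,-0.0001,0.0007,0,0,0],[0,0,0,0,0,0,0]]'| grep -E "pos|ft"
```

```text
position: [0.5708, 0.0875, 0.1733]
ft_force: [0.2, -0.7, 0.7]
```

```bash
python3 -m handwheel '[[0,0,-0.0001,0.0005,0,0,0],[0,0,0,0,0,0,0],[0,0,0,0,0,0,0]]'| grep -E "pos|ft"
python3 - <<'E'
from h import *
st()
# pivot increment per degree of pitch about contact: from pitch 12 up in steps of 1 deg
for a in (.087,.09):
  for th in (12,18,24,30,34):
    p0,M0=tcp_for(th,.124,a=a); p1,M1=tcp_for(th+1,.124,a=a); print(a,th,(1000*M0.T@(p1-p0)).round(2))
E
```

```text
position: [0.5709, 0.0875, 0.1729]
ft_force: [0.4, -0.9, 3.0]
t 11.75 p [0.5709 0.0875 0.1729] R
 [[ 0.508  0.842  0.18 ]
 [ 0.861 -0.497 -0.106]
 [ 0.001  0.209 -0.978]] F [ 0.4 -0.9  3. ] w 0.154 g 60.0 q [-0.74  0.08  0.46  1.86  0.13  1.06 -0.87]
0.087 12 [-0.   -0.58 -1.51]
0.087 18 [ 0.   -0.58 -1.51]
0.087 24 [ 0.   -0.58 -1.51]
0.087 30 [-0.   -0.58 -1.51]
0.087 34 [ 0.   -0.58 -1.51]
0.09 12 [-0.   -0.58 -1.57]
0.09 18 [-0.   -0.58 -1.57]
0.09 24 [-0.   -0.58 -1.57]
0.09 30 [-0.   -0.58 -1.57]
0.09 34 [-0.   -0.58 -1.57]
```

```bash
python3 -m handwheel '[[0,0,-0.00058,-0.0015,-1,0,0],[0,0,-0.00058,-0.0015,-1,0,0],[0,0,-0.00058,-0.0015,-1,0,0],[0,0,0,0,0,0,0]]'| grep -E "pos|ft"
```

```text
position: [0.5679, 0.0895, 0.1766]
ft_force: [0.4, -0.4, 2.8]
```

```bash
python3 -m handwheel '[[0,0,-0.00058,-0.0015,-1,0,0],[0,0,-0.00058,-0.0015,-1,0,0],[0,0,-0.00058,-0.0015,-1,0,0],[0,0,0,0,0,0,0]]'| grep -E "pos|ft"
```

```text
position: [0.5652, 0.0909, 0.1801]
ft_force: [-1.3, -0.4, 3.3]
```

```bash
python3 -m handwheel '[[0,0,-0.00058,-0.0015,-1,0,0],[0,0,-0.00058,-0.0015,-1,0,0],[0,0,0,0,0,0,0]]'| grep -E "pos|ft"
```

```text
position: [0.5636, 0.0917, 0.1827]
ft_force: [-1.5, 0.6, 2.7]
```

```bash
python3 -m handwheel '[[0,0,-0.00058,-0.0015,-1,0,0],[0,0,-0.00058,-0.0015,-1,0,0],[0,0,0,0,0,0,0]]'| grep -E "pos|ft"
```

```text
position: [0.5618, 0.0927, 0.1851]
ft_force: [-2.3, -0.2, 1.9]
```

```bash
python3 -m handwheel '[[0,0,-0.00058,-0.0015,-1,0,0],[0,0,-0.00058,-0.0015,-1,0,0],[0,0,0,0,0,0,0]]'| grep -E "pos|ft"
```

```text
position: [0.5599, 0.0938, 0.1874]
ft_force: [-1.6, 0.1, 2.9]
```

```bash
python3 -m handwheel '[[0,0,-0.00058,-0.0015,-1,0,0],[0,0,-0.00058,-0.0015,-1,0,0],[0,0,0,0,0,0,0]]'| grep -E "pos|ft"; python3 - <<'E'
from h import *
st(); im,*_=grab("side"); cv2.imwrite("pics/s3.png",cv2.resize(im[150:290,220:345],(535,600)))
im,*_=grab("wrist"); cv2.imwrite("pics/w3.png",im)
E
```

```text
position: [0.5579, 0.0951, 0.1897]
ft_force: [-2.5, -0.5, 2.2]
t 14.25 p [0.5579 0.0951 0.1897] R
 [[ 0.508  0.774  0.378]
 [ 0.862 -0.456 -0.223]
 [-0.     0.439 -0.899]] F [-2.5 -0.5  2.2] w 0.157 g 60.0 q [-0.83 -0.06  0.36  2.02  0.49  0.98 -1.23]
```

View pics/s3.png

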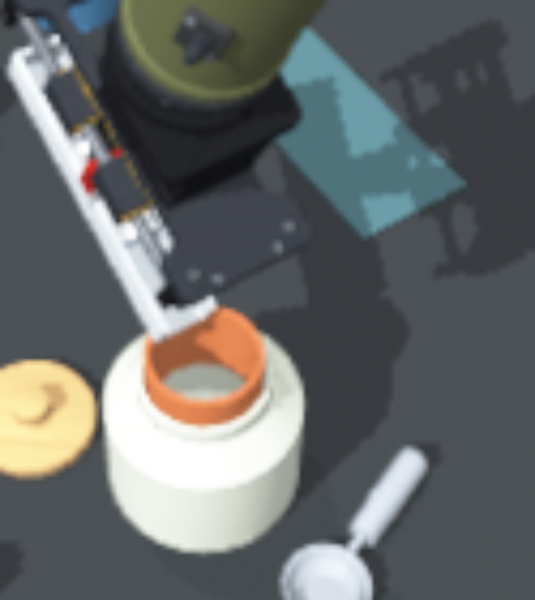

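The chute is resting on the rim at 26°, and the collar mouth is clear. I'll keep tipping.

```bash
python3 -m handwheel '[[0,0,-0.00058,-0.00145,-1,0,0],[0,0,-0.00058,-0.00145,-1,0,0],[0,0,0,0,0,0,0],[0,0,0,0,0,0,0]]'| grep -E "pos|ft"
```

```text
position: [0.556, 0.0961, 0.1917]
ft_force: [-2.8, 0.2, 3.1]
```

```bash
python3 -m handwheel '[[0,0,-0.00058,-0.0015,-1,0,0],[0,0,-0.00058,-0.0015,-1,0,0],[0,0,0,0,0,0,0],[0,0,0,0,0,0,0]]'| grep -E "pos|ft"; python3 - <<'E'
from h import *
st(); im,*_=grab("wrist"); a=cv2.imread("pics/w3.png"); cv2.imwrite("pics/w4.png",np.vstack([a[150:384,60:460],im[150:384,60:460]]))
E
```

```text
position: [0.5539, 0.0974, 0.1938]
ft_force: [-2.5, 0.9, 2.2]
t 15.35 p [0.5539 0.0974 0.1938] R
 [[ 0.508  0.746  0.43 ]
 [ 0.861 -0.44  -0.254]
 [ 0.     0.5   -0.866]] F [-2.5  0.9  2.2] w 0.159 g 60.0 q [-0.85 -0.09  0.32  2.06  0.59  0.97 -1.35]
```

View pics/w4.png

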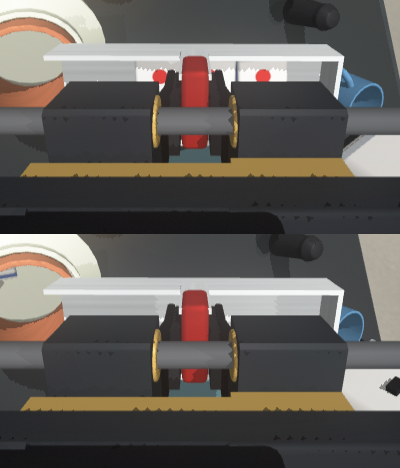

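At 30° the visible channel is empty ahead of and behind the bar, and a tablet shows inside the jar at (5,270). I'll tip a little more in case one is hidden behind the fingers.

```bash
python3 -m handwheel '[[0,0,-0.00058,-0.0015,-1,0,0],[0,0,-0.00058,-0.0015,-1,0,0],[0,0,0,0,0,0,0]]'| grep -E "pos|ft"
```

```text
position: [0.5516, 0.0988, 0.1958]
ft_force: [-2.0, -0.2, 2.9]
```

```bash
python3 -m handwheel '[[0,0,-0.00058,-0.0015,-1,0,0],[0,0,-0.00058,-0.0015,-1,0,0],[0,0,0,0,0,0,0],[0,0,0,0,0,0,0],[0,0,0,0,0,0,0],[0,0,0,0,0,0,0]]'| grep -E "pos|ft"; python3 - <<'E'
from h import *
# lift-off: 40 mm straight up keeping pitch, then level over jar side
s=st(); p=np.array(s["position"]); M=R.from_rotvec(s["tool_rot"]).as_matrix()
a=plan(p+[0,0,.04],M,4,w=0)
E
```

```text
position: [0.5495, 0.0999, 0.1975]
ft_force: [-3.6, 1.3, 2.1]
t 16.52 p [0.5495 0.0999 0.1975] R
 [[ 0.508  0.714  0.481]
 [ 0.861 -0.422 -0.284]
 [-0.     0.559 -0.829]] F [-3.6  1.3  2.1] w 0.154 g 60.1 q [-0.86 -0.11  0.28  2.1   0.69  0.98 -1.46]
[0, -0.0, 0.0056, -0.0083, 0.0, 0.0, 0.0]
[0, -0.0, 0.0056, -0.0083, 0.0, 0.0, 0.0]
[0, -0.0, 0.0056, -0.0083, 0.0, 0.0, 0.0]
[0, -0.0, 0.0056, -0.0083, 0.0, 0.0, 0.0]
```

```bash
python3 -m handwheel '[[0,0,0.0028,-0.0042,0,0,0],[0,0,0.0056,-0.0083,0,0,0],[0,0,0.0084,-0.0124,0,0,0],[0,0,0.0056,-0.0083,0,0,0],[0,0,0.0028,-0.0042,0,0,0],[0,0,0,0,0,0,0],[0,0,0,0,0,0,0]]'; python3 - <<'E'
from h import *
st(); im,*_=grab("wrist"); cv2.imwrite("pics/w5.png",im)
im2,*_=grab("side"); im3,*_=grab("top")
a=cv2.resize(im2[160:290,220:345],(384,400)); b=cv2.resize(im3[190:260,165:240],(400,400))
cv2.imwrite("pics/c5.png",np.hstack([cv2.resize(im[100:260,0:400],(0,0),fx=1,fy=1).repeat(1,0) if 0 else np.vstack([a]),b]))
E
```

```text
time: 17.4
position: [0.5494, 0.0997, 0.2424]
tool_rot: [2.257, 1.288, 0.393]
ft_force: [-0.0, -0.9, -1.6]
grip_width: 0.155
grip_force: 59.9
t 17.4 p [0.5494 0.0997 0.2424] R
 [[ 0.508  0.714  0.481]
 [ 0.861 -0.421 -0.285]
 [-0.001  0.559 -0.829]] F [-0.  -0.9 -1.6] w 0.155 g 59.9 q [-0.87 -0.15  0.28  2.04  0.66  1.06 -1.4 ]
```

View pics/c5.png

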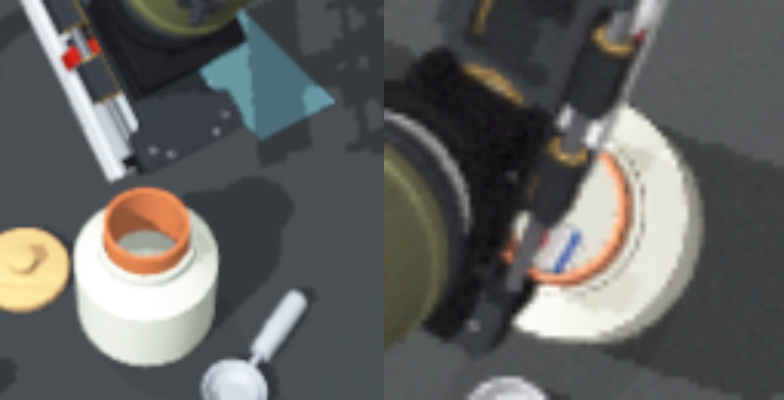

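The top crop shows tablets lying inside the jar below the collar, with nothing outside it. The side view shows the collar unchanged. Now I'll level the chute and return.

```bash
python3 - <<'E'
from h import *
M,_=Rt(149.4)
a=plan([.58,.08,.245],M,8,w=0); print(); plan([.537,-.168,.245],M,9,*a,w=0)
E
```

```text
[0, -0.0002, 0.004, 0.0023, 4.2, 0.0, 0.0]
[0, -0.0002, 0.0041, 0.002, 4.2, 0.0, 0.0]
[0, -0.0002, 0.0042, 0.0017, 4.2, 0.0, 0.0]
[0, -0.0002, 0.0044, 0.0013, 4.2, 0.0, 0.0]
[0, -0.0002, 0.0044, 0.001, 4.2, 0.0, 0.0]
[0, -0.0002, 0.0045, 0.0007, 4.2, 0.0, 0.0]
[0, -0.0002, 0.0045, 0.0003, 4.2, 0.0, 0.0]
[0, -0.0002, 0.0046, 0.0, 4.2, 0.0, 0.0]

[0, -0.0262, 0.0099, 0.0, 0.0, 0.0, 0.0]
[0, -0.0262, 0.0099, 0.0, 0.0, 0.0, 0.0]
[0, -0.0262, 0.0099, 0.0, 0.0, 0.0, 0.0]
[0, -0.0262, 0.0099, 0.0, 0.0, 0.0, 0.0]
[0, -0.0262, 0.0099, 0.0, 0.0, 0.0, 0.0]
[0, -0.0262, 0.0099, 0.0, 0.0, 0.0, 0.0]
[0, -0.0262, 0.0099, 0.0, 0.0, 0.0, 0.0]
[0, -0.0262, 0.0099, 0.0, 0.0, 0.0, 0.0]
[0, -0.0262, 0.0099, 0.0, 0.0, 0.0, 0.0]
```

```bash
python3 -m handwheel '[[0,-0.0002,0.004,0.0023,4.2,0,0],[0,-0.0002,0.0041,0.002,4.2,0,0],[0,-0.0002,0.0042,0.0017,4.2,0,0],[0,-0.0002,0.0044,0.0013,4.2,0,0],[0,-0.0002,0.0044,0.001,4.2,0,0],[0,-0.0002,0.0045,0.0007,4.2,0,0],[0,-0.0002,0.0045,0.0003,4.2,0,0],[0,-0.0002,0.0046,0,4.2,0,0],[0,0,0,0,0.4,0,0],[0,0,0,0,0,0,0]]' | grep -E "pos|ft|tool" && python3 -m handwheel '[[0,-0.0131,0.005,0,0,0,0],[0,-0.0262,0.0099,0,0,0,0],[0,-0.0262,0.0099,0,0,0,0],[0,-0.0262,0.0099,0,0,0,0],[0,-0.0262,0.0099,0,0,0,0],[0,-0.0262,0.0099,0,0,0,0],[0,-0.0262,0.0099,0,0,0,0],[0,-0.0262,0.0099,0,0,0,0],[0,-0.0262,0.0099,0,0,0,0],[0,-0.0131,0.005,0,0,0,0],[0,0,0,0,0,0,0],[0,0,0,0,0,0,0]]'
python3 - <<'E'
from h import *
F=[]
for i in range(5): F.append(ctrl.get_state()["ft_force"][2]); im,d,K,Rm,t=grab("top")
print("Fz",np.round(F,2)); s=st()
P=cloud(d,K,Rm,t); hsv=cv2.cvtColor(im,cv2.COLOR_BGR2HSV);H,S,V=[hsv[...,i].astype(int) for i in range(3)]
red=(((H<8)|(H>172))&(S>90)&(V>60)).astype(np.uint8)
for nm,(u0,v0,u1,v1) in dict(jar=(178,205,226,250),chute=(270,150,370,260)).items():
    k=cv2.connectedComponentsWithStats(red[v0:v1,u0:u1].copy()); print(nm,[(k[2][i].tolist()) for i in range(1,k[0])])
blue=((H>105)&(H<130)&(S>90))[205:250,178:226]; print("blue in jar",blue.sum())
j=P[205:250,178:226]; dd=np.hypot(j[...,0]-.4815,j[...,1]-.1388)<.028; zz=j[dd][:,2]; print("jar inside z",np.histogram(zz,[-.01,.0,.003,.009,.015,.022,.03,.05,.14]))
np.savez("pics/t6.npz",im=im,d=d)
z,dz,K2,R2,t2=grab("wrist"); hsv=cv2.cvtColor(z,cv2.COLOR_BGR2HSV);H,S,V=[hsv[...,i].astype(int) for i in range(3)]
red=(((H<8)|(H>172))&(S>75)).astype(np.uint8)[190:300,100:410].copy(); k=cv2.connectedComponentsWithStats(red); print("wrist red",[k[2][i].tolist() for i in range(1,k[0]) if k[2][i,4]>8])
w2=np.load("pics/w2.npz")["im"]; hsv=cv2.cvtColor(w2,cv2.COLOR_BGR2HSV);H,S=hsv[...,0].astype(int),hsv[...,1]
red=(((H<8)|(H>172))&(S>75)).astype(np.uint8)[190:300,100:410].copy(); k=cv2.connectedComponentsWithStats(red); print("before",[k[2][i].tolist() for i in range(1,k[0]) if k[2][i,4]>8])
E
```

```text
position: [0.5798, 0.0801, 0.2452]
tool_rot: [2.728, 1.557, -0.001]
ft_force: [0.3, 0.6, -1.1]
time: 20.3
position: [0.5374, -0.1668, 0.2455]
tool_rot: [-2.726, -1.56, -0.001]
ft_force: [0.4, 1.2, -2.2]
grip_width: 0.155
grip_force: 59.9
Fz [-2.23 -1.78 -1.97 -1.57 -1.16]
t 20.55 p [ 0.5373 -0.1675  0.2456] R
 [[ 0.507  0.862 -0.   ]
 [ 0.862 -0.507  0.   ]
 [ 0.    -0.    -1.   ]] F [ 0.7  0.3 -1.3] w 0.154 g 59.9 q [-0.41  0.14  0.74  1.66 -0.1   1.38 -0.19]
jar [[12, 15, 2, 2, 2], [15, 26, 3, 2, 5]]
chute []
blue in jar 20
jar inside z (array([ 1, 10, 97, 13,  3, 27, 66,  0]), array([-0.01 ,  0.   ,  0.003,  0.009,  0.015,  0.022,  0.03 ,  0.05 ,
        0.14 ]))
wrist red [[141, 16, 28, 51, 1352], [141, 95, 27, 14, 347]]
before [[141, 16, 28, 51, 1351], [135, 29, 4, 4, 15], [185, 30, 15, 14, 163], [240, 30, 16, 12, 159], [141, 95, 27, 14, 344]]
```

The chute reads empty and the jar holds a pile. Now to lower it onto the mat.

```bash
python3 -m handwheel '[[0,0,0,0.02,0,0,0],[0,0,0,0.04,0,0,0],[0,0,0,0.05,0,0,0],[0,0,0,0.045,0,0,0],[0,0,0,0.03,0,0,0],[0,0,0,0.014,0,0,0],[0,0,0,0.006,0,0,0],[0,0,0,0.002,0,0,0],[0,0,0,0,0,0,0],[0,0,0,0,0,0,0]]' | grep -E "pos|ft|tool"; python3 -m handwheel '[[0,0,0,0.001,0,0,0],[0,0,0,0,0,0,0]]' | grep -E "pos|ft"; python3 -m handwheel '[[0,0,0,0.001,0,0,0],[0,0,0,0,0,0,0]]' | grep -E "pos|ft"
```

```text
position: [0.5377, -0.1685, 0.0395]
tool_rot: [2.728, 1.557, 0.002]
ft_force: [0.2, -0.0, -2.1]
position: [0.5371, -0.1683, 0.0377]
ft_force: [-0.3, 0.7, -1.8]
position: [0.537, -0.1684, 0.0365]
ft_force: [0.5, 0.1, -1.7]
```

```bash
python3 -m handwheel '[[0,0,0,0.0008,0,0,0],[0,0,0,0,0,0,0]]' | grep -E "pos|ft"; python3 -m handwheel '[[0,0,0,0.0004,0,0,0],[0,0,0,0,0,0,0]]' | grep -E "pos|ft"
```

```text
position: [0.537, -0.1684, 0.0357]
ft_force: [-0.6, -0.9, -1.4]
position: [0.5371, -0.1684, 0.0356]
ft_force: [-0.7, 0.6, -0.5]
```

```bash
python3 -m handwheel '[[0,0,0,0.0004,0,0,0],[0,0,0,0,0,0,0]]' | grep -E "pos|ft"; python3 -m handwheel '[[0.02,0,0,0,0,0,0],[0.03,0,0,0,0,0,0],[0.05,0,0,0,0,0,0],[0.06,0,0,0,0,0,0],[0.06,0,0,0,0,0,0],[0.06,0,0,0,0,0,0]]' 20 && python3 -m handwheel '[[0.06,0,0,-0.005,0,0,0],[0.06,0,0,-0.015,0,0,0],[0.06,0,0,-0.03,0,0,0],[0.06,0,0,-0.05,0,0,0],[0.06,0,0,-0.05,0,0,0],[0.06,0,0,-0.04,0,0,0],[0.06,0,0,-0.02,0,0,0],[0.06,0,0,0,0,0,0],[0.06,0,0,0,0,0,0]]'
python3 - <<'E'
from h import *
im,d,K,Rm,t=grab("wrist"); P=cloud(d,K,Rm,t); o=-Rm.T@t
hsv=cv2.cvtColor(im,cv2.COLOR_BGR2HSV); H,S,V=[hsv[...,i].astype(int) for i in range(3)]
def onz(m,h):
    px=np.argwhere(m)[:,::-1]; c=np.c_[px,np.ones(len(px))]@np.linalg.inv(K).T@Rm; return ((o+c*((h-o[2])/c[:,2])[:,None])[:,:2]*1000).astype(np.float32)
roi=np.zeros(H.shape,bool); roi[105:205,155:370]=1
red=(roi&((H<8)|(H>172))&(S>75)).astype(np.uint8); k=cv2.connectedComponentsWithStats(red); print("red",[k[2][i].tolist() for i in range(1,k[0])])
i=1+np.argmax(k[2][1:,4]); b=(k[1]==i)&(P[...,2]>.058); print("bar",cv2.minAreaRect(onz(b,.065)),"z",np.median(P[b][:,2]))
m=roi&(H>80)&(H<108)&(S>28); print("mat",cv2.minAreaRect(onz(m,.003)))
wall=roi&(P[...,2]>.023)&(P[...,2]<.033)&(S<30); q=P[wall][:,:2]*1000; print("wall",cv2.minAreaRect(q.astype(np.float32)),"z",np.percentile(P[wall][:,2],[5,50,95]))
# channel floor height profile
C=np.array([.5371,-.1684]); dr=np.array([-.861,.508]); lt=np.array([-.508,-.861]); r=P[...,:2]-C; x=r@dr*1000; y=r@lt*1000
for a in range(-85,90,10):
    s=(abs(x-a)<5)&(abs(y)<9)&roi; print(a,np.round(np.percentile(P[s][:,2],[20,80])*1000,0) if s.sum()>3 else None,end=" ")
print(); st()
for n in ("top","side"):
    im,d,K,Rm,t=grab(n); np.savez(f"pics/{n}_end.npz",im=im,d=d); z=np.load(f"pics/{n}.npz"); df=(cv2.absdiff(im,z["im"]).max(2)>60).astype(np.uint8); df=cv2.morphologyEx(df,cv2.MORPH_OPEN,np.ones((2,2)))
    k=cv2.connectedComponentsWithStats(df); print(n,"changed",[k[2][i].tolist() for i in range(1,k[0]) if k[2][i,4]>15])
E
```

```text
position: [0.5371, -0.1684, 0.0355]
ft_force: [-3.2, 0.5, 5.0]
time: 23.85
position: [0.5371, -0.1684, 0.035]
tool_rot: [-2.728, -1.557, -0.0]
ft_force: [0.1, 0.1, -0.1]
grip_width: 0.661
grip_force: 0.0
time: 24.98
position: [0.5365, -0.1683, 0.2444]
tool_rot: [-2.728, -1.557, 0.001]
ft_force: [0.2, -0.7, -0.8]
grip_width: 0.691
grip_force: 0.0
red [[250, 149, 11, 39, 421]]
bar ((537.1475830078125, -167.451171875), (42.618553161621094, 11.779809951782227), 59.388404846191406) z 0.06407499761614635
mat ((537.8782958984375, -168.81219482421875), (90.67247772216797, 229.57725524902344), 59.383541107177734)
wall ((537.4287109375, -167.67608642578125), (37.427101135253906, 179.87515258789062), 59.45734786987305) z [0.0238772  0.02718688 0.02864648]
-85 [ 5. 27.] -75 [5. 6.] -65 [5. 6.] -55 [5. 6.] -45 [5. 6.] -35 [5. 6.] -25 [5. 6.] -15 [5. 6.] -5 [62. 65.] 5 [ 7. 65.] 15 [5. 6.] 25 [5. 6.] 35 [5. 6.] 45 [5. 6.] 55 [5. 6.] 65 [5. 6.] 75 [5. 6.] 85 [5. 6.] 
t 25.02 p [ 0.5364 -0.1682  0.244 ] R
 [[ 0.508  0.861 -0.002]
 [ 0.861 -0.508  0.   ]
 [-0.001 -0.002 -1.   ]] F [0.7 0.4 0. ] w 0.6
[... 155 characters left out ...]
6, 52, 599], [271, 160, 91, 224, 7390], [461, 223, 5, 8, 22], [463, 246, 4, 7, 18], [474, 246, 5, 10, 25], [415, 249, 6, 10, 47], [464, 258, 16, 17, 74], [485, 263, 27, 4, 90], [503, 284, 9, 4, 35]]
side changed [[273, 0, 59, 92, 2948], [434, 75, 16, 6, 40], [382, 77, 10, 25, 60], [412, 80, 26, 13, 110], [326, 86, 15, 22, 172], [289, 89, 10, 16, 94], [432, 95, 10, 3, 21], [448, 99, 8, 6, 39], [460, 100, 52, 19, 263], [352, 105, 9, 4, 21], [366, 107, 21, 9, 64], [358, 125, 9, 8, 50], [353, 131, 3, 10, 22], [276, 153, 8, 11, 33], [290, 159, 17, 14, 129], [310, 188, 11, 10, 36], [495, 199, 6, 5, 19], [433, 299, 11, 10, 87], [484, 303, 28, 9, 67], [499, 327, 11, 10, 81], [485, 338, 27, 46, 867]]
```

The chute is flat, empty and aligned with the mat to within 0.1°. There are no changes around the jar, so nothing spilled there. Handing in.

```bash
python3 -c "
from bench import ctrl
print(ctrl.close_job())"
```

```text
the job is handed in; nothing more can be done
None
```

I handed the job in at about 25 s of the 72 s: the chute is empty, flat and aligned on its mat, the three tablets are out of it with none seen on the worktop by the jar (the pile in the jar was seen but not counted), and contact on the rim read about 4–5 N.

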